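Move the spice row to the new rack in reverse order

ROBOT

A 7-joint arm with a two-finger parallel gripper is mounted at the origin on a cart in front of the work surface, level with it; the furniture and walls round the work are solid. World frame = base frame: x ahead of the robot, y to its left, z up, the work surface at z = 0. Lengths are in m, angles in rad, forces in N, time in s.
With the tool pointing down it reaches from about 0.35 to 0.9 m from the base axis. Payload 19.9 kg.
Tool frame: the origin (TCP) lies at the very end of the fingers, on their centre line; the grasp point (between the pads) lies 19 mm behind it; z points along the fingers, x is the direction in which the jaws open and shut, and the axes are right-handed (so a half turn about z gives the same grasp; the last joint's range is limited). The gripper opens to 94 mm and grips with 3 to 60 N. Pads are 16 mm wide; open, the fingers measure 119 mm over their backs; the gripper's body (75 mm by 177 mm) begins 78 mm behind the grasp point.
Start: joints at [-1.367, 0.417, -0.01, 1.614, 0.005, 1.111, -0.053], TCP at [0.152, 0.606, 0.205] pointing down, gripper open.
Joint ranges: [-2.81, 2.81], [-0.39, 2.02], [-1.27, 1.25], [0.06, 2.57], [-1.19, 4.33], [0.19, 2], [-2.82, 2.82]. Speed limits (rad/s): [1.89, 1.89, 2.39, 2.39, 3.01, 3.01, 3.01].

INTERFACE

Orientations are given as a unit quaternion [x, y, z, w].
In Python, from workcell import get_obs, get_image, job_done gives the robot as it stands.
- The arm moves only by the tool arm_command, never from a script. Its argument "deltas" is one flat list of numbers, 6 for each row, row after row: the shift along the tool's x, y, z in cm, then the turn, a rotation vector about the tool's x, y, z in rad. A call has 1 to 8 rows; each row shifts and turns the commanded pose from where the row before left it, along the tool's axes as they then stand; what a row does not reach is not made up. A row lasts 1/12 s, in which the tool goes at most 41.7 mm and 7.16 degrees, less where a joint would pass 70% of its speed; a pose out of reach is approached as far as the arm can. A call is refused whole if a number of a shift passes 4.17 or a number of a turn 0.125, either way. A call with a gripper value outside its range is refused whole. "claw" is the opening, from 0 (shut) to 1 (fully open), set as the call begins (left out, the last holds). The fingers move at their own pace and stop on an object; "force" is the grip in N (left out, the last holds). Time passes only in rows, so rows that do not move let the fingers close. It gives the time, the measured TCP pose, the force and the opening at its end, in the units of the state.
- get_obs(): the state, without advancing time (a new reading comes with each control period).
- get_image(name): name is "scene" or "side" or "wrist"; returns a dict with "pixels" (420x560x3 uint8, red, green, blue), "z_map" (420x560 float32, m along the optical axis (not along the pixel's ray), 0 where there is no reading), "intrinsics" (3x3 intrinsics, pixels), "T" (4x4, takes a point from camera to world coordinates); the wrist camera has in their place "tool_from_camera" (4x4, takes a point from camera to tool coordinates, whose origin is the TCP and whose axes are the tool frame's). Camera axes: x right, y down, z forward; pixel columns grow to the right and rows downward; lengths in m; the calibration is good to about 2 mm. A picture is of the moment at which its call begins: read the wrist's pose just before it.
- job_done(): hands the job in, once; it reports no verdict.
The state is a dict: "time_s": time; "joint_pos": joint angles; "dq": joint speeds; "joint_efforts": joint torques, N m; "eef_pos": TCP position; "tool_rot": TCP orientation; "wrist_force": force on the tool from outside, world axes, zero at the start; "wrist_torque": the same for the moment, N m; "width": opening from 0.0 (shut) to 1.0 (fully open).
Only numpy, scipy, OpenCV 4.12 (cv2) and the standard library are available. Lean on these libraries where they do the work, as an engineer would, in place of code of your own. Each camera call takes 0.05 s, during which the arm holds its last target. There are 200 camera calls.

TASK

I am replacing the dark spice rack with the pale one and will be cooking from its other end: move the four jars across, one to a bay, in reverse order, so that the jar farthest left in the dark rack (as you face the worktop) ends up farthest right in the pale one, and so on along the row. Set each jar down gently, standing upright on the floor of its bay, let go of it, and leave the egg timer where it is.

Things in the scene. Friction and masses are not known exactly. Their poses are not given: they have to be found in the camera images.
- jar_red_mid (a point): loose glass spice jar with black screw lid, orange-red contents: an upright cylinder 41 mm across, 92 mm tall, about 0.14 kg; at the start on the white pad in the dark rack (base 11 mm above the worktop). The point is its centre, half-way up; z is its axis. Grip its upper half, fingers in front of and behind the row: neighbours in the row leave about 20 mm.
- jar_yellow_mid (a point): loose glass spice jar with gold-coloured screw lid, yellow contents: an upright cylinder 41 mm across, 98 mm tall, about 0.14 kg; at the start on the blue pad in the dark rack (base 11 mm above the worktop). The point is its centre, half-way up; z is its axis. Grip its upper half, fingers in front of and behind the row: neighbours in the row leave about 20 mm.
- jar_green_mid (a point): loose glass spice jar with black screw lid, green contents: an upright cylinder 41 mm across, 104 mm tall, about 0.14 kg; at the start on the green pad in the dark rack (base 11 mm above the worktop). The point is its centre, half-way up; z is its axis. Grip its upper half, fingers in front of and behind the row: neighbours in the row leave about 20 mm.
- jar_rust_mid (a point): loose glass spice jar with pale grey screw lid, dark red contents: an upright cylinder 41 mm across, 92 mm tall, about 0.14 kg; at the start on the orange pad in the dark rack (base 11 mm above the worktop). The point is its centre, half-way up; z is its axis. Grip its upper half, fingers in front of and behind the row: neighbours in the row leave about 20 mm.
- pad_blue: round blue pad, 55 mm across, 3 mm thick, fixed in one bay of the dark rack; the jar with gold-coloured screw lid, yellow contents starts on it, so it goes on showing which bay that jar came from (the fourth pad, white, is where the jar with orange-red contents starts). Origin at its underside's centre, 8 mm above the worktop; axes as the dark rack's.
- pad_green: round green pad, 55 mm across, 3 mm thick, fixed in one bay of the dark rack; the jar with black screw lid, green contents starts on it, so it goes on showing which bay that jar came from (the fourth pad, white, is where the jar with orange-red contents starts). Origin at its underside's centre, 8 mm above the worktop; axes as the dark rack's.
- pad_orange: round orange pad, 55 mm across, 3 mm thick, fixed in one bay of the dark rack; the jar with pale grey screw lid, dark red contents starts on it, so it goes on showing which bay that jar came from (the fourth pad, white, is where the jar with orange-red contents starts). Origin at its underside's centre, 8 mm above the worktop; axes as the dark rack's.
- old_rack: dark wood rack, fixed, the same shape as the pale one, left or right of it, with a coloured round pad and a jar in each bay at the start. Origin on the worktop under its middle; x away from the robot, y to the left along the row (yaw within 0.2 rad). Bay centres at x = 0, y = +0.093, +0.031, -0.031, -0.093 m; each jar stands within 5 mm of its bay's centre.
- new_rack: empty pale wood rack, fixed, 264 x 72 mm, left or right of the dark one (same shape). Origin on the worktop under its middle; x away from the robot, y left along the row (yaw within 0.2 rad). Four 58 x 60 mm bays centred at x = 0, y = +0.093, +0.031, -0.031, -0.093 m; bay floor 8 mm above the worktop, dividers 20 mm, front and back rails 37 mm, end cheeks 45 mm.
- timer_mid (a point): white and green egg timer, 62 mm across, 40 mm tall, loose, standing on the worktop behind the racks; not to be disturbed. The point is its centre, half-way up.

How it is judged:
By the outcome, as a careful person would: the job done as asked, in the order asked, and still so for the second after the job is handed in, with the robot touching nothing.
It also fails if it takes over 101 s, if anything falls off the work surface, if the arm or the gripper's body presses on something with over 40 N, if the wrist force passes 120 N, or if a joint passes its speed limit or range.

## Working session

There is one attempt and no reset: what is moved stays moved. The work goes in short steps, Python scripts to look and compute and a tool call to move; the robot and the scene stay as the last step left them, time stands still between calls to the robot, and variables do not carry over. Pictures are saved under pics/ and viewed, about 12 in all and at most 16, crops included, and the job is handed in when it is done.

Besides the shell and the picture viewer there is one more tool, called as name(argument=value, ...) on one line, values as JSON. arm_command: Moves the arm, as the interface text tells. Its arguments: {"type":"object","properties":{"deltas":{"type":"array","items":{"type":"number"}},"claw":{"type":"number"},"force":{"type":"number"}},"required":["deltas"]}

```bash
mkdir -p pics; python3 - <<'E'
from workcell import get_obs,get_image
import cv2,numpy as np
o=get_obs();print(o)
for n in("scene","side"):
    d=get_image(n);cv2.imwrite(f"pics/{n}0.png",d["pixels"][...,::-1]);np.savez(f"{n}0.npz",**d);print(n,d["intrinsics"].round(1).tolist(),d["T"].round(3).tolist())
E
```

```text
{'time_s': 0.0, 'joint_pos': array([-1.3665225 ,  0.41794849, -0.0103228 ,  1.61417446,  0.00469701,
        1.11070622, -0.05298309]), 'dq': array([ 0.00046451, -0.00190847, -0.00045555,  0.00176545,  0.00093538,
       -0.00108383, -0.00061569]), 'joint_efforts': array([ 2.63197435e-04, -8.51254749e+01,  6.38984330e-01, -4.25975347e+01,
       -4.87828162e-02,  1.87274872e-02, -2.02843285e-05]), 'eef_pos': array([0.15197448, 0.60584885, 0.20484098]), 'tool_rot': array([ 7.88437014e-01,  6.15115199e-01, -4.52208409e-04,  4.03790829e-04]), 'wrist_force': array([0.35533478, 0.18589374, 0.13389654]), 'wrist_torque': array([-0.01872721, -0.03446713,  0.03201497]), 'width': 0.9990880075061147}
scene [[439.3, 0.0, 282.5], [0.0, 439.3, 216.2], [0.0, 0.0, 1.0]] [[0.874, -0.422, 0.242, 0.301], [-0.486, -0.769, 0.414, -0.544], [0.011, -0.48, -0.877, 0.967], [0.0, 0.0, 0.0, 1.0]]
side [[424.2, 0.0, 281.7], [0.0, 424.2, 203.4], [0.0, 0.0, 1.0]] [[-0.967, -0.099, 0.234, 0.334], [-0.253, 0.445, -0.859, 0.733], [-0.019, -0.89, -0.456, 0.53], [0.0, 0.0, 0.0, 1.0]]
```

View pics/scene0.png

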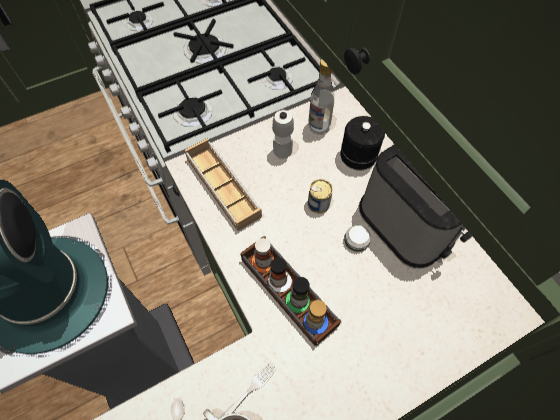

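View pics/side0.png

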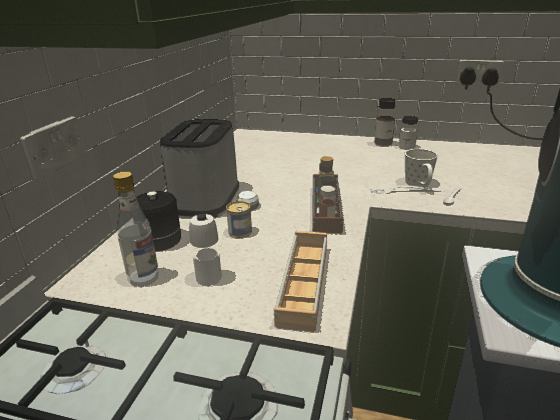

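Scene view: pale rack is at about (223,185), left in the world. The dark rack is at about (290,290), with jars from left to right rust (263,250), red (280,272), green (300,292) and yellow (317,315). The timer is at (358,238).

```bash
cat > h.py <<'E'
import numpy as np,cv2
def cloud(d,T=None):
    T=d["T"] if T is None else T; K=d["intrinsics"];z=d["z_map"].astype(float)
    v,u=np.mgrid[:z.shape[0],:z.shape[1]]
    p=np.stack([(u-K[0,2])/K[0,0]*z,(v-K[1,2])/K[1,1]*z,z],-1)
    return p@T[:3,:3].T+T[:3,3]
E
python3 - <<'E'
from h import *
for n,rois in(("scene",{"dark":(235,345,232,350),"pale":(178,265,135,232)}),("side",{"dark":(305,350,165,235),"pale":(268,335,228,330)})):
    d=np.load(n+"0.npz");P=cloud(d)
    print(n,'table z',np.median(P[250:300,200:240,2] if n=="side" else P[250:330,380:420,2],axis=None))
    for k,(a,b,c,e) in rois.items():
        Q=P[c:e,a:b];z=Q[...,2]
        m=((z>0.03)&(z<0.055)&(d["z_map"][c:e,a:b]>0))
        pts=(Q[m][:,:2]*1000).astype(np.float32)
        r=cv2.minAreaRect(pts);print(n,k,len(pts),r, 'trim',np.percentile(pts,[1,99],axis=0).round())
        print(' z hist',np.histogram(z,bins=[-.01,.004,.015,.025,.032,.042,.05,.08,.098,.104,.11,.118,.14])[0])
        if k=="dark":
            h=(z>0.08).astype(np.uint8);nn,L,S,C=cv2.connectedComponentsWithStats(h)
            for i in range(1,nn):
                if S[i,4]>15:
                    q=Q[L==i];t=np.percentile(q[:,2],95);f=q[q[:,2]>t-.004]
                    (cx,cy),rr=cv2.minEnclosingCircle((f[:,:2]*1000).astype(np.float32))
                    print(' lid px',(C[i]+[a,c]).round(),len(q),'top',t.round(4),'ctr',round(cx,1),round(cy,1),'r',round(rr,1),f.mean(0).round(4))
E
```

```text
scene table z -0.0007911301870336396
scene dark 1032 ((482.5540466308594, -266.2823486328125), (72.93128967285156, 265.4435119628906), 10.815251350402832) trim [[ 426. -400.]
 [ 538. -139.]]
 z hist [8480 1041  480  122  665  248  540   86  394  254  236    0]
 lid px [262. 246.] 220 top 0.1038 ctr 389.0 -353.6 r 210.3 [ 0.4635 -0.1814  0.1135]
 lid px [278. 266.] 233 top 0.1041 ctr 389.9 -381.6 r 185.7 [ 0.4714 -0.2377  0.1128]
 lid px [300. 286.] 258 top 0.116 ctr 402.0 -415.2 r 164.2 [ 0.4901 -0.2994  0.1186]
 lid px [318. 309.] 265 top 0.1103 ctr 405.4 -443.8 r 145.3 [ 0.4955 -0.3572  0.1171]
scene pale 671 ((472.8204345703125, 61.84892272949219), (72.94053649902344, 266.2451477050781), 5.257315158843994) trim [[428. -72.]
 [517. 193.]]
 z hist [5029 1554  500  135  511  104    0    0    0    0    0    0]
side table z -0.0004341953947661903
side dark 632 ((478.6979675292969, -227.49171447753906), (82.64495086669922, 339.183349609375), 7.743730545043945) trim [[ 427. -395.]
 [ 538.  -58.]]
 z hist [1319  263  200   99  378  170  336  120  197   29   33    0]
 lid px [325. 168.] 99 top 0.1142 ctr 492.5 -288.0 r 15.7 [ 0.491  -0.2844  0.113 ]
 lid px [327. 186.] 278 top 0.1029 ctr 469.0 -203.0 r 46.0 [ 0.4711 -0.1974  0.1016]
side pale 1031 ((474.3293151855469, 66.00565338134766), (72.00645446777344, 265.37530517578125), 5.1479034423828125) trim [[429. -65.]
 [518. 199.]]
 z hist [2918 1963  755  202  784  184    0    0    0    0    0    0]
```

```bash
python3 - <<'E'
from h import *
A={}
for n in("scene","side"):
    d=np.load(n+"0.npz");P=cloud(d);z=P[...,2];ok=(d["z_map"]>0)
    if n=="scene":
        for nm,(a,b,c,e),lo,hi in(("rust",(252,275,235,260),.097,.112),("red",(268,290,255,280),.097,.112),("green",(288,312,275,302),.109,.122),("yellow",(306,330,298,325),.103,.118)):
            q=P[c:e,a:b].reshape(-1,3);q=q[(q[:,2]>lo-.002)&(q[:,2]<hi)]
            t=np.percentile(q[:,2],90);f=q[abs(q[:,2]-t)<.0035]
            print(nm,len(f),t.round(4),'bbox ctr',((f.min(0)+f.max(0))/2).round(4),'size',np.ptp(f,axis=0).round(3))
    m=(ok&(z>0.012)&(z<.6)&(P[...,0]>.3)&(P[...,0]<.75)&(P[...,1]>-.5)&(P[...,1]<.7)).astype(np.uint8)
    N,L,S,C=cv2.connectedComponentsWithStats(m)
    for i in range(1,N):
        if S[i,4]>60:
            q=P[L==i];lo,hi=np.percentile(q,[2,98],axis=0);print(n,C[i].round(),S[i,4],'x',lo[0].round(3),hi[0].round(3),'y',lo[1].round(3),hi[1].round(3),'z',hi[2].round(3))
E
```

```text
rust 150 0.1032 bbox ctr [ 0.4655 -0.1889  0.1026] size [0.033 0.058 0.006]
red 163 0.1036 bbox ctr [ 0.4739 -0.2335  0.1028] size [0.035 0.034 0.005]
green 188 0.1154 bbox ctr [ 0.4909 -0.298   0.1149] size [0.034 0.035 0.006]
yellow 196 0.1096 bbox ctr [ 0.4969 -0.3556  0.1087] size [0.033 0.034 0.005]
scene [430. 127.] 25129 x 0.638 0.651 y -0.494 -0.008 z 0.598
scene [187.  73.] 3837 x 0.388 0.739 y 0.24 0.697 z 0.028
scene [210.  28.] 87 x 0.663 0.72 y 0.586 0.64 z 0.03
scene [185.  36.] 115 x 0.578 0.632 y 0.587 0.64 z 0.03
scene [221.  44.] 114 x 0.664 0.717 y 0.5 0.555 z 0.03
scene [196.  53.] 99 x 0.578 0.633 y 0.501 0.554 z 0.03
scene [256.  78.] 91 x 0.692 0.747 y 0.341 0.352 z 0.03
scene [209.  96.] 125 x 0.533 0.604 y 0.341 0.353 z 0.03
scene [170. 111.] 138 x 0.413 0.484 y 0.342 0.354 z 0.029
scene [283. 133.] 836 x 0.639 0.685 y 0.064 0.106 z 0.147
scene [223. 183.] 1300 x 0.429 0.515 y -0.071 0.19 z 0.044
scene [382. 206.] 1993 x 0.74 0.75 y -0.285 -0.168 z 0.197
scene [320. 195.] 637 x 0.637 0.69 y -0.127 -0.073 z 0.072
scene [357. 238.] 515 x 0.662 0.715 y -0.262 -0.21 z 0.041
scene [290. 288.] 3130 x 0.43 0.533 y -0.396 -0.146 z 0.115
side [166.  20.] 7899 x 0.64 0.745 y -0.4 0.214 z 0.517
side [231. 192.] 2012 x 0.64 0.75 y -0.258 -0.068 z 0.189
side [326. 198.] 1672 x 0.43 0.532 y -0.385 -0.13 z 0.114
side [205. 247.] 1604 x 0.641 0.686 y 0.078 0.12 z 0.146
side [301. 283.] 2107 x 0.43 0.515 y -0.063 0.199 z 0.044
side [226. 354.] 3747 x 0.39 0.734 y 0.243 0.423 z 0.028
side [107. 362.] 328 x 0.694 0.749 y 0.346 0.355 z 0.029
side [198. 381.] 489 x 0.534 0.606 y 0.346 0.355 z 0.03
side [277. 398.] 552 x 0.414 0.486 y 0.346 0.355 z 0.03
side [227. 410.] 168 x 0.506 0.514 y 0.374 0.402 z 0.03
side [ 53. 417.] 165 x 0.706 0.749 y 0.447 0.457 z 0.028
```

```bash
cat > plan.py <<'E'
import numpy as np,sys
from scipy.spatial.transform import Rotation as R
from workcell import get_obs
def pose():
    o=get_obs();r=R.from_quat(o["tool_rot"]);x=r.as_matrix()[:,0]
    return o,o["eef_pos"],np.arctan2(x[1],x[0]),r
def down(a): return R.from_matrix(np.array([[np.cos(a),np.sin(a),0],[np.sin(a),-np.cos(a),0],[0,0,-1]]).T.T)
def rows(wps,p=None,a=None):
    o,p0,a0,r=pose(); p=p0 if p is None else p; a=a0 if a is None else a
    tilt=np.degrees(np.arccos(-r.as_matrix()[2,2]))
    print('t',round(o["time_s"],2),'p',p.round(4),'yaw',np.degrees(a).round(2),'tilt',tilt.round(2),'F',o["wrist_force"].round(1),'w',round(o["width"],3))
    for x,y,z,yaw,n in wps:
        t=np.array([x,y,z]);b=np.radians(yaw)
        st=(t-p)/n;da=(b-a)/n
        print('->',x,y,z,yaw)
        for k in range(n):
            c,s=np.cos(a),np.sin(a)
            print('  ',np.round([100*(st[0]*c+st[1]*s),100*(st[0]*s-st[1]*c),-100*st[2],0,0,-da],3).tolist())
            a+=da
        p=t
if __name__=="__main__":
    rows(eval(sys.argv[1]))
E
python3 plan.py "[(.40,.40,.21,21,8),(.45,.08,.21,10.8,8),(.465,-.173,.21,10.8,7)]"
```

```text
t 0.1 p [0.152  0.6059 0.2049] yaw 75.92 tilt 0.06 F [-0.5  0.  -0.7] w 1.001
-> 0.4 0.4 0.21 21
   [-1.742, 3.633, -0.064, 0.0, 0.0, 0.12]
   [-1.295, 3.815, -0.064, 0.0, 0.0, 0.12]
   [-0.83, 3.943, -0.064, 0.0, 0.0, 0.12]
   [-0.353, 4.014, -0.064, 0.0, 0.0, 0.12]
   [0.129, 4.027, -0.064, 0.0, 0.0, 0.12]
   [0.61, 3.983, -0.064, 0.0, 0.0, 0.12]
   [1.082, 3.881, -0.064, 0.0, 0.0, 0.12]
   [1.538, 3.724, -0.064, 0.0, 0.0, 0.12]
-> 0.45 0.08 0.21 10.8
   [-0.85, 3.958, -0.0, 0.0, 0.0, 0.022]
   [-0.762, 3.976, -0.0, 0.0, 0.0, 0.022]
   [-0.673, 3.992, -0.0, 0.0, 0.0, 0.022]
   [-0.584, 4.006, -0.0, 0.0, 0.0, 0.022]
   [-0.495, 4.018, -0.0, 0.0, 0.0, 0.022]
   [-0.405, 4.028, -0.0, 0.0, 0.0, 0.022]
   [-0.315, 4.036, -0.0, 0.0, 0.0, 0.022]
   [-0.226, 4.042, -0.0, 0.0, 0.0, 0.022]
-> 0.465 -0.173 0.21 10.8
   [-0.467, 3.59, -0.0, 0.0, 0.0, -0.0]
   [-0.467, 3.59, -0.0, 0.0, 0.0, -0.0]
   [-0.467, 3.59, -0.0, 0.0, 0.0, -0.0]
   [-0.467, 3.59, -0.0, 0.0, 0.0, -0.0]
   [-0.467, 3.59, -0.0, 0.0, 0.0, -0.0]
   [-0.467, 3.59, -0.0, 0.0, 0.0, -0.0]
   [-0.467, 3.59, -0.0, 0.0, 0.0, -0.0]
```

arm_command(deltas=[-1.7, 3.6, -0.1, 0, 0, 0.12, -1.3, 3.8, -0.1, 0, 0, 0.12, -0.8, 3.9, -0.1, 0, 0, 0.12, -0.35, 4, 0, 0, 0, 0.12, 0.1, 4, 0, 0, 0, 0.12, 0.6, 4, 0, 0, 0, 0.12, 1.1, 3.9, 0, 0, 0, 0.12, 1.5, 3.7, 0, 0, 0, 0.12], claw=1, force=20)

```text
time_s: 0.77
eef_pos: [0.3999, 0.3993, 0.2084]
tool_rot: [0.984, 0.179, -0.0, 0.0]
wrist_force: [0.2, 0.4, -0.2]
width: 0.999
```

arm_command(deltas=[-0.8, 3.9, 0, 0, 0, 0.02, -0.8, 4, 0, 0, 0, 0.02, -0.7, 4, 0, 0, 0, 0.02, -0.6, 4, 0, 0, 0, 0.02, -0.5, 4, 0, 0, 0, 0.02, -0.4, 4, 0, 0, 0, 0.02, -0.3, 4, 0, 0, 0, 0.02, -0.2, 4, 0, 0, 0, 0.02])

```text
time_s: 1.43
eef_pos: [0.4501, 0.0809, 0.2085]
tool_rot: [0.995, 0.102, 0.0, -0.0]
wrist_force: [1.5, -0.7, -0.1]
width: 0.996
```

```bash
cat > look.py <<'E'
import sys
from h import *; from plan import pose
from workcell import get_image
o,p,a,r=pose();d=get_image("wrist");T=np.eye(4);T[:3,:3]=r.as_matrix();T[:3,3]=p
d["T"]=T@d["tool_from_camera"];np.savez(sys.argv[1]+".npz",**d);cv2.imwrite(f"pics/{sys.argv[1]}.png",d["pixels"][...,::-1])
print(d["T"].round(3).tolist())
E
python3 look.py w1; python3 - <<'E'
from h import *
d=np.load("w1.npz");P=cloud(d);z=P[...,2]
m=(d["z_map"]>0)&(z>.028)&(z<.055)&(abs(P[...,1]-.064)<.16)&(abs(P[...,0]-.473)<.08)
print(m.sum(),cv2.minAreaRect((P[m][:,:2]*1000).astype(np.float32)))
E
```

```text
[[0.979, 0.197, 0.052, 0.435], [0.204, -0.947, -0.247, 0.153], [0.001, 0.252, -0.968, 0.387], [0.0, 0.0, 0.0, 1.0]]
3454 ((473.8369445800781, 66.20199584960938), (72.07820129394531, 264.3339538574219), 5.133223533630371)
```

arm_command(deltas=[-0.5, 3.6, 0, 0, 0, 0, -0.5, 3.6, 0, 0, 0, 0, -0.5, 3.6, 0, 0, 0, 0, -0.5, 3.6, 0, 0, 0, 0, -0.5, 3.6, 0, 0, 0, 0, -0.5, 3.6, 0, 0, 0, 0, -0.4, 3.6, 0, 0, 0, 0, 0, 0, 0, 0, 0, 0])

```text
time_s: 2.15
eef_pos: [0.4677, -0.1772, 0.2087]
tool_rot: [0.995, 0.099, 0.0, 0.001]
wrist_force: [-1.0, -0.7, -0.4]
width: 1.002
```

```bash
python3 look.py w2;  python3 - <<'E'
from h import *
d=np.load("w2.npz");P=cloud(d);z=P[...,2]
m=(d["z_map"]>0)&(z>.09)&(z<.125)&(P[...,1]<-.1)&(P[...,1]>-.45)&(P[...,0]>.4)&(P[...,0]<.56)
n,L,S,C=cv2.connectedComponentsWithStats(m.astype(np.uint8))
for i in range(1,n):
    if S[i,4]>100:
        q=P[L==i];t=np.percentile(q[:,2],80);f=q[abs(q[:,2]-t)<.003];c,rr=cv2.minEnclosingCircle((f[:,:2]*1000).astype(np.float32))
        print(C[i].round(),S[i],t.round(4),np.round(c,1),round(rr,1),(f[:,:2].mean(0)*1000).round(1))
m=(d["z_map"]>0)&(z>.028)&(z<.055)&(P[...,1]<-.1)&(P[...,1]>-.45)&(P[...,0]>.4)&(P[...,0]<.56)
print(cv2.minAreaRect((P[m][:,:2]*1000).astype(np.float32)))
E
python3 plan.py "[]"
```

```text
[[0.98, 0.191, 0.051, 0.453], [0.198, -0.948, -0.249, -0.104], [0.001, 0.255, -0.967, 0.387], [0.0, 0.0, 0.0, 1.0]]
[281. 208.] [ 263  189   38   38 1124] 0.1026 [ 467.  -173.1] 17.4 [ 466.8 -172.7]
[278. 264.] [ 260  246   36   37 1051] 0.1025 [ 474.6 -230.1] 17.8 [ 474.6 -229.3]
[282. 315.] [266 310  34  10 249] 0.1094 [ 489.6 -282.2] 12.0 [ 488.6 -279.2]
[277. 373.] [261 355  33  37 996] 0.1083 [ 498.3 -351.5] 17.4 [ 498.1 -350.7]
((482.8447570800781, -262.3363037109375), (72.11510467529297, 263.5863342285156), 10.782526016235352)
t 2.2 p [ 0.4678 -0.1741  0.2084] yaw 11.45 tilt 0.09 F [ 0.1  0.1 -0.3] w 0.998
```

View pics/w2.png

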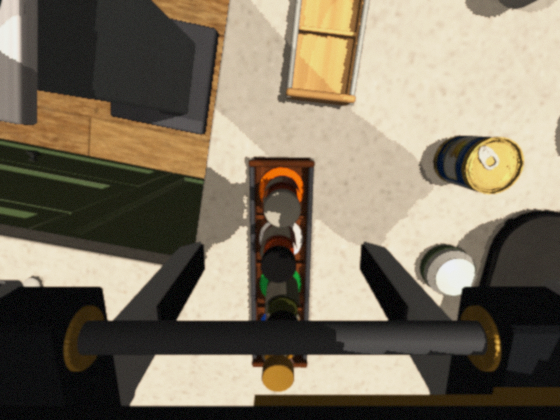

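Wrist view: the jars stand in a row, rust lid at (281,208), red (278,264), yellow (277,373). Both rack rectangles measure 72×264 mm as they should. Going down on rust.

arm_command(deltas=[-0.1, -0.05, 3.8, 0, 0, 0.01, 0, 0, 3.8, 0, 0, 0, 0, 0, 3.8, 0, 0, 0, 0, 0, 2.5, 0, 0, 0, 0, 0, 1.4, 0, 0, 0, 0, 0, 0, 0, 0, 0])

```text
time_s: 2.7
eef_pos: [0.4656, -0.1691, 0.0528]
tool_rot: [0.995, 0.098, -0.002, -0.001]
wrist_force: [-0.6, 0.2, 0.4]
width: 0.998
```

arm_command(deltas=[0, 0, 0, 0, 0, 0, 0, 0, 0, 0, 0, 0, 0, 0, 0, 0, 0, 0, 0, 0, 0, 0, 0, 0, 0, 0, 0, 0, 0, 0, 0, 0, 0, 0, 0, 0, 0, 0, 0, 0, 0, 0, 0, 0, 0, 0, 0, 0], claw=0.3, force=15)

```text
time_s: 3.37
eef_pos: [0.4674, -0.1706, 0.0556]
tool_rot: [0.995, 0.097, 0.0, 0.0]
wrist_force: [0.3, 0.6, 0.4]
width: 0.469
```

```bash
python3 plan.py "[(.467,-.1735,.185,10.8,4),(.4824,-.0271,.185,5.15,4)]"
```

```text
t 3.37 p [ 0.4674 -0.1706  0.0556] yaw 11.17 tilt 0.01 F [0.3 0.6 0.4] w 0.469
-> 0.467 -0.1735 0.185 10.8
   [-0.023, 0.07, -3.234, 0.0, 0.0, 0.002]
   [-0.023, 0.07, -3.234, 0.0, 0.0, 0.002]
   [-0.023, 0.07, -3.234, 0.0, 0.0, 0.002]
   [-0.023, 0.07, -3.234, 0.0, 0.0, 0.002]
-> 0.4824 -0.0271 0.185 5.15
   [1.064, -3.523, -0.0, 0.0, 0.0, 0.025]
   [0.977, -3.548, -0.0, 0.0, 0.0, 0.025]
   [0.889, -3.571, -0.0, 0.0, 0.0, 0.025]
   [0.801, -3.592, -0.0, 0.0, 0.0, 0.025]
```

arm_command(deltas=[0, 0, 0, 0, 0, 0, 0, 0, 0, 0, 0, 0, 0, 0, 0, 0, 0, 0, 0, 0, -0.3, 0, 0, 0, 0, 0, -0.7, 0, 0, 0])

```text
time_s: 3.78
eef_pos: [0.4668, -0.1705, 0.0652]
tool_rot: [0.995, 0.097, -0.001, -0.0]
wrist_force: [-0.0, 0.4, -1.5]
width: 0.424
```

```bash
python3 plan.py "[]"; python3 look.py w3
```

```text
t 3.78 p [ 0.4668 -0.1705  0.0652] yaw 11.17 tilt 0.08 F [-0.   0.4 -1.5] w 0.424
[[0.981, 0.188, 0.049, 0.453], [0.195, -0.949, -0.247, -0.098], [-0.0, 0.252, -0.968, 0.244], [0.0, 0.0, 0.0, 1.0]]
```

View pics/w3.png

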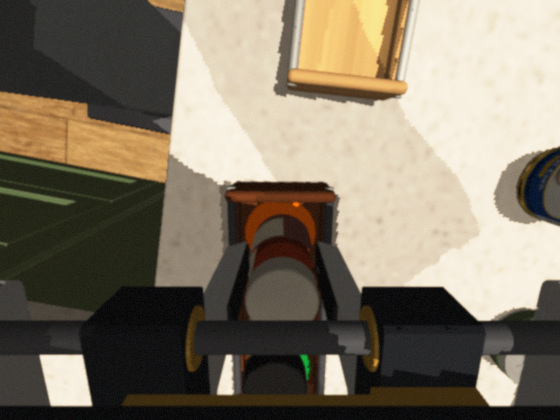

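Jar is held: opening 0.424, −1.5 N on lifting. Carrying it to the rightmost pale bay.

arm_command(deltas=[0, 0, -3.6, 0, 0, 0, 0, 0, -3.6, 0, 0, 0, 0, 0, -3, 0, 0, 0.01, 1.1, -3.5, 0, 0, 0, 0.025, 1, -3.5, 0, 0, 0, 0.025, 0.9, -3.5, 0, 0, 0, 0.025, 0.8, -3.6, 0, 0, 0, 0.025, 0, 0, 0, 0, 0, 0])

```text
time_s: 4.5
eef_pos: [0.4848, -0.0186, 0.1676]
tool_rot: [0.999, 0.045, 0.0, -0.001]
wrist_force: [0.7, 1.0, -0.6]
width: 0.422
```

arm_command(deltas=[0, 0, 0, 0, 0, 0, 0, 0, 0, 0, 0, 0, 0, 0, 0, 0, 0, 0])

```text
time_s: 4.75
eef_pos: [0.4841, -0.0265, 0.1677]
tool_rot: [0.999, 0.042, 0.0, 0.0]
wrist_force: [0.6, -0.0, -0.2]
width: 0.422
```

```bash
python3 plan.py "[(.4824,-.0251,.17,5.15,1),(.4824,-.0251,.06,5.15,4)]"; python3 look.py w4
```

```text
t 4.75 p [ 0.4841 -0.0265  0.1677] yaw 4.79 tilt 0.02 F [ 0.6 -0.  -0.2] w 0.422
-> 0.4824 -0.0251 0.17 5.15
   [-0.158, -0.156, -0.233, 0.0, 0.0, -0.006]
-> 0.4824 -0.0251 0.06 5.15
   [0.0, 0.0, 2.75, 0.0, 0.0, -0.0]
   [0.0, 0.0, 2.75, 0.0, 0.0, -0.0]
   [0.0, 0.0, 2.75, 0.0, 0.0, -0.0]
   [0.0, 0.0, 2.75, 0.0, 0.0, -0.0]
[[0.996, 0.081, 0.023, 0.478], [0.084, -0.964, -0.251, 0.047], [0.001, 0.252, -0.968, 0.346], [0.0, 0.0, 0.0, 1.0]]
```

View pics/w4.png

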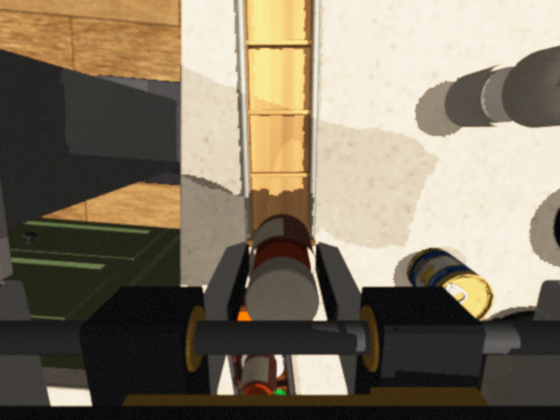

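The jar is held upright over the rightmost pale bay (bay around (278,210)). Lowering, then slow at the end.

arm_command(deltas=[-0.15, -0.15, 3, 0, 0, 0, 0, 0, 3, 0, 0, 0, 0, 0, 2.5, 0, 0, 0, 0, 0, 1.5, 0, 0, 0, 0, 0, 0.8, 0, 0, 0, 0, 0, 0, 0, 0, 0, 0, 0, 0, 0, 0, 0])

```text
time_s: 5.38
eef_pos: [0.4828, -0.0248, 0.06]
tool_rot: [0.999, 0.042, 0.0, 0.0]
wrist_force: [-0.3, -0.4, -0.4]
width: 0.421
```

arm_command(deltas=[0, 0, 0.2, 0, 0, 0, 0, 0, 0.15, 0, 0, 0, 0, 0, 0.1, 0, 0, 0, 0, 0, 0.1, 0, 0, 0, 0, 0, 0, 0, 0, 0])

```text
time_s: 5.8
eef_pos: [0.4827, -0.024, 0.0541]
tool_rot: [0.999, 0.043, 0.0, -0.0]
wrist_force: [0.6, 0.4, -0.6]
width: 0.423
```

arm_command(deltas=[0, 0, 0.1, 0, 0, 0, 0, 0, 0.05, 0, 0, 0, 0, 0, 0, 0, 0, 0, 0, 0, 0, 0, 0, 0])

```text
time_s: 6.13
eef_pos: [0.4826, -0.024, 0.0525]
tool_rot: [0.999, 0.043, 0.0, 0.0]
wrist_force: [-0.9, 0.7, 0.4]
width: 0.421
```

arm_command(deltas=[0, 0, 0.05, 0, 0, 0, 0, 0, 0.05, 0, 0, 0, 0, 0, 0, 0, 0, 0])

```text
time_s: 6.38
eef_pos: [0.4827, -0.0241, 0.0521]
tool_rot: [0.999, 0.042, 0.0, -0.0]
wrist_force: [-4.8, 0.0, 17.9]
width: 0.424
```

Floor contact. Easing off half a millimetre, then letting go.

arm_command(deltas=[0, 0, -0.05, 0, 0, 0, 0, 0, -0.03, 0, 0, 0, 0, 0, 0, 0, 0, 0])

```text
time_s: 6.63
eef_pos: [0.4826, -0.0241, 0.0523]
tool_rot: [0.999, 0.042, 0.0, 0.0]
wrist_force: [0.1, -0.2, -0.5]
width: 0.424
```

arm_command(deltas=[0, 0, 0, 0, 0, 0, 0, 0, 0, 0, 0, 0, 0, 0, 0, 0, 0, 0, 0, 0, 0, 0, 0, 0, 0, 0, 0, 0, 0, 0, 0, 0, 0, 0, 0, 0, 0, 0, -0.8, 0, 0, 0], claw=1)

```text
time_s: 7.22
eef_pos: [0.4819, -0.0241, 0.0597]
tool_rot: [0.999, 0.043, -0.001, 0.0]
wrist_force: [-1.3, -0.6, -0.6]
width: 0.882
```

```bash
python3 plan.py "[(.4824,-.0251,.18,5.15,4),(.4745,-.2305,.18,10.8,6)]"
```

```text
t 7.22 p [ 0.4819 -0.0241  0.0597] yaw 4.87 tilt 0.1 F [-1.3 -0.6 -0.6] w 0.882
-> 0.4824 -0.0251 0.18 5.15
   [0.011, 0.027, -3.009, 0.0, 0.0, -0.001]
   [0.011, 0.027, -3.009, 0.0, 0.0, -0.001]
   [0.011, 0.027, -3.009, 0.0, 0.0, -0.001]
   [0.011, 0.027, -3.009, 0.0, 0.0, -0.001]
-> 0.4745 -0.2305 0.18 10.8
   [-0.438, 3.398, -0.0, 0.0, 0.0, -0.016]
   [-0.494, 3.39, -0.0, 0.0, 0.0, -0.016]
   [-0.55, 3.381, -0.0, 0.0, 0.0, -0.016]
   [-0.605, 3.372, -0.0, 0.0, 0.0, -0.016]
   [-0.661, 3.362, -0.0, 0.0, 0.0, -0.016]
   [-0.716, 3.35, -0.0, 0.0, 0.0, -0.016]
```

arm_command(deltas=[0, 0, -3.5, 0, 0, 0, 0, 0, -3.5, 0, 0, 0, 0, 0, -3.5, 0, 0, 0, 0, 0, -1.5, 0, 0, 0])

```text
time_s: 7.55
eef_pos: [0.4837, -0.0246, 0.1846]
tool_rot: [0.999, 0.042, 0.002, -0.0]
wrist_force: [-0.2, 0.7, -0.1]
width: 1.0
```

arm_command(deltas=[-0.45, 3.4, 0, 0, 0, -0.016, -0.5, 3.4, 0, 0, 0, -0.017, -0.55, 3.4, 0, 0, 0, -0.017, -0.6, 3.4, 0, 0, 0, -0.017, -0.65, 3.4, 0, 0, 0, -0.017, -0.7, 3.4, 0, 0, 0, -0.016, 0, 0, 0, 0, 0, 0, 0, 0, 0, 0, 0, 0])

```text
time_s: 8.22
eef_pos: [0.4734, -0.2328, 0.1807]
tool_rot: [0.996, 0.09, -0.0, 0.0]
wrist_force: [-0.6, -0.1, 0.6]
width: 1.001
```

arm_command(deltas=[0, 0, 0, 0, 0, 0, 0, 0, 0, 0, 0, 0, 0, 0, 0, 0, 0, 0, 0, 0, 0, 0, 0, 0])

```text
time_s: 8.55
eef_pos: [0.4745, -0.2298, 0.1804]
tool_rot: [0.996, 0.093, 0.0, -0.0]
wrist_force: [0.0, -0.5, 0.2]
width: 0.997
```

```bash
cat > lids.py <<'E'
import sys
from h import *
d=np.load(sys.argv[1]+".npz");P=cloud(d);z=P[...,2]
for nm,y0,y1 in(("dark",-.45,-.13),("pale",-.08,.21)):
    W=(d["z_map"]>0)&(P[...,1]<y1)&(P[...,1]>y0)&(P[...,0]>.4)&(P[...,0]<.56)
    n,L,S,C=cv2.connectedComponentsWithStats((W&(z>.09)&(z<.125)).astype(np.uint8))
    for i in range(1,n):
        if S[i,4]>100:
            q=P[L==i];t=np.percentile(q[:,2],80);f=q[abs(q[:,2]-t)<.003];c,rr=cv2.minEnclosingCircle((f[:,:2]*1000).astype(np.float32))
            print(nm,C[i].round(),S[i].tolist(),'top',t.round(4),np.round(c,1),'r',round(rr,1))
    m=W&(z>.028)&(z<.055)
    if m.sum()>500: print(nm,[np.round(v,1).tolist() for v in cv2.minAreaRect((P[m][:,:2]*1000).astype(np.float32))])
E
python3 plan.py "[(.4745,-.2305,.055,10.8,4)]"; python3 look.py w5; python3 lids.py w5
```

```text
t 8.55 p [ 0.4745 -0.2298  0.1804] yaw 10.69 tilt 0.02 F [ 0.  -0.5  0.2] w 0.997
-> 0.4745 -0.2305 0.055 10.8
   [-0.003, 0.017, 3.136, 0.0, 0.0, -0.0]
   [-0.003, 0.017, 3.136, 0.0, 0.0, -0.0]
   [-0.003, 0.017, 3.136, 0.0, 0.0, -0.0]
   [-0.003, 0.017, 3.136, 0.0, 0.0, -0.0]
[[0.982, 0.18, 0.048, 0.461], [0.186, -0.951, -0.247, -0.157], [0.001, 0.252, -0.968, 0.359], [0.0, 0.0, 0.0, 1.0]]
dark [282. 221.] [261, 200, 41, 42, 1357] top 0.1026 [ 474.7 -230.2] r 17.6
dark [287. 296.] [268, 275, 40, 44, 1439] top 0.1145 [ 492.  -294.3] r 17.5
dark [282. 361.] [264, 355, 37, 15, 407] top 0.1086 [ 499.  -355.2] r 16.7
dark [[480.3, -248.1], [72.1, 233.2], 10.8]
pale [[484.1, -50.1], [72.0, 33.4], 5.0]
```

arm_command(deltas=[0, 0, 3.5, 0, 0, 0, 0, 0, 3.5, 0, 0, 0, 0, 0, 3, 0, 0, 0, 0, 0, 1.5, 0, 0, 0, 0, 0, 1, 0, 0, 0, 0, 0, 0, 0, 0, 0, 0, 0, 0, 0, 0, 0, 0, 0, 0, 0, 0, 0])

```text
time_s: 9.27
eef_pos: [0.4748, -0.2311, 0.0565]
tool_rot: [0.996, 0.092, 0.001, 0.0]
wrist_force: [-0.5, -0.3, 0.5]
width: 0.999
```

arm_command(deltas=[0, 0, 0, 0, 0, 0, 0, 0, 0, 0, 0, 0, 0, 0, 0, 0, 0, 0, 0, 0, 0, 0, 0, 0, 0, 0, 0, 0, 0, 0, 0, 0, 0, 0, 0, 0, 0, 0, 0, 0, 0, 0, 0, 0, 0, 0, 0, 0], claw=0.3)

```text
time_s: 9.93
eef_pos: [0.4742, -0.2309, 0.0553]
tool_rot: [0.996, 0.092, -0.0, 0.0]
wrist_force: [-0.9, 0.1, 0.4]
width: 0.467
```

arm_command(deltas=[0, 0, 0, 0, 0, 0, 0, 0, 0, 0, 0, 0, 0, 0, 0, 0, 0, 0, 0, 0, 0, 0, 0, 0])

```text
time_s: 10.27
eef_pos: [0.4741, -0.2309, 0.0553]
tool_rot: [0.996, 0.092, -0.0, 0.0]
wrist_force: [0.6, -1.3, 0.4]
width: 0.427
```

```bash
python3 plan.py "[(.4745,-.2298,.18,10.8,4),(.4768,.0346,.18,5.15,7)]"
```

```text
t 10.27 p [ 0.4741 -0.2309  0.0553] yaw 10.6 tilt 0.01 F [ 0.6 -1.3  0.4] w 0.427
-> 0.4745 -0.2298 0.18 10.8
   [0.014, -0.024, -3.118, 0.0, 0.0, -0.001]
   [0.014, -0.024, -3.118, 0.0, 0.0, -0.001]
   [0.014, -0.024, -3.118, 0.0, 0.0, -0.001]
   [0.014, -0.024, -3.118, 0.0, 0.0, -0.001]
-> 0.4768 0.0346 0.18 5.15
   [0.74, -3.704, -0.0, 0.0, 0.0, 0.014]
   [0.688, -3.714, -0.0, 0.0, 0.0, 0.014]
   [0.635, -3.723, -0.0, 0.0, 0.0, 0.014]
   [0.583, -3.732, -0.0, 0.0, 0.0, 0.014]
   [0.53, -3.74, -0.0, 0.0, 0.0, 0.014]
   [0.478, -3.747, -0.0, 0.0, 0.0, 0.014]
   [0.425, -3.753, -0.0, 0.0, 0.0, 0.014]
```

arm_command(deltas=[0, 0, -1, 0, 0, 0, 0, 0, -3, 0, 0, 0, 0, 0, -3.5, 0, 0, 0, 0, 0, -3.5, 0, 0, 0, 0, 0, -1.5, 0, 0, 0, 0, 0, 0, 0, 0, 0])

```text
time_s: 10.77
eef_pos: [0.4755, -0.2316, 0.1842]
tool_rot: [0.996, 0.092, 0.003, 0.001]
wrist_force: [0.2, -0.3, -1.0]
width: 0.427
```

arm_command(deltas=[0.75, -3.7, 0, 0, 0, 0.014, 0.7, -3.7, 0, 0, 0, 0.014, 0.65, -3.7, 0, 0, 0, 0.014, 0.6, -3.7, 0, 0, 0, 0.014, 0.55, -3.75, 0, 0, 0, 0.014, 0.5, -3.75, 0, 0, 0, 0.013, 0.4, -3.75, 0, 0, 0, 0.013, 0, 0, 0, 0, 0, 0])

```text
time_s: 11.43
eef_pos: [0.4773, 0.0399, 0.1796]
tool_rot: [0.999, 0.048, -0.001, -0.001]
wrist_force: [0.3, 0.3, 0.0]
width: 0.42
```

arm_command(deltas=[0, 0, 0, 0, 0, 0, 0, 0, 0, 0, 0, 0, 0, 0, 0, 0, 0, 0, 0, 0, 0, 0, 0, 0])

```text
time_s: 11.77
eef_pos: [0.478, 0.0318, 0.1802]
tool_rot: [0.999, 0.044, -0.0, 0.0]
wrist_force: [0.3, -0.7, -0.5]
width: 0.427
```

```bash
python3 plan.py "[(.4768,.0346,.06,5.15,1)]"; python3 look.py w6; python3 lids.py w6
```

```text
t 11.77 p [0.478  0.0318 0.1802] yaw 4.99 tilt 0.02 F [ 0.3 -0.7 -0.5] w 0.427
-> 0.4768 0.0346 0.06 5.15
   [-0.091, -0.284, 12.019, 0.0, 0.0, -0.003]
[[0.996, 0.085, 0.023, 0.472], [0.088, -0.964, -0.251, 0.106], [0.001, 0.252, -0.968, 0.359], [0.0, 0.0, 0.0, 1.0]]
pale [[472.7, 77.6], [72.1, 239.0], 5.1]
```

arm_command(deltas=[-0.1, -0.25, 3, 0, 0, 0, 0, 0, 3.5, 0, 0, 0, 0, 0, 3, 0, 0, 0, 0, 0, 1.5, 0, 0, 0, 0, 0, 0.9, 0, 0, 0, 0, 0, 0.3, 0, 0, 0, 0, 0, 0, 0, 0, 0, 0, 0, 0, 0, 0, 0])

```text
time_s: 12.48
eef_pos: [0.4775, 0.0353, 0.0592]
tool_rot: [0.999, 0.044, 0.001, -0.0]
wrist_force: [-0.3, 0.5, -1.4]
width: 0.429
```

arm_command(deltas=[0, 0, 0.2, 0, 0, 0, 0, 0, 0.15, 0, 0, 0, 0, 0, 0.1, 0, 0, 0, 0, 0, 0, 0, 0, 0])

```text
time_s: 12.82
eef_pos: [0.4769, 0.0355, 0.0539]
tool_rot: [0.999, 0.045, 0.0, -0.0]
wrist_force: [-0.2, 0.3, -0.9]
width: 0.422
```

arm_command(deltas=[0, 0, 0.07, 0, 0, 0, 0, 0, 0.05, 0, 0, 0, 0, 0, 0, 0, 0, 0, 0, 0, 0, 0, 0, 0])

```text
time_s: 13.15
eef_pos: [0.4769, 0.0354, 0.0526]
tool_rot: [0.999, 0.044, -0.0, 0.0]
wrist_force: [-0.3, 0.0, -1.3]
width: 0.42
```

arm_command(deltas=[0, 0, 0.03, 0, 0, 0, 0, 0, 0, 0, 0, 0, 0, 0, 0, 0, 0, 0])

```text
time_s: 13.4
eef_pos: [0.4769, 0.0354, 0.0523]
tool_rot: [0.999, 0.045, 0.0, 0.0]
wrist_force: [-0.0, -0.1, -0.7]
width: 0.427
```

arm_command(deltas=[0, 0, 0.03, 0, 0, 0, 0, 0, 0, 0, 0, 0, 0, 0, 0, 0, 0, 0])

```text
time_s: 13.65
eef_pos: [0.477, 0.0354, 0.0522]
tool_rot: [0.999, 0.044, 0.0, -0.0]
wrist_force: [-2.2, 0.1, 5.0]
width: 0.424
```

Light contact (5 N). Releasing.

arm_command(deltas=[0, 0, -0.01, 0, 0, 0, 0, 0, 0, 0, 0, 0, 0, 0, 0, 0, 0, 0, 0, 0, 0, 0, 0, 0, 0, 0, 0, 0, 0, 0, 0, 0, 0, 0, 0, 0, 0, 0, -0.8, 0, 0, 0], claw=1)

```text
time_s: 14.23
eef_pos: [0.4761, 0.0353, 0.0594]
tool_rot: [0.999, 0.044, -0.001, 0.0]
wrist_force: [-0.2, 0.0, 0.0]
width: 0.88
```

arm_command(deltas=[0, 0, -3.5, 0, 0, 0, 0, 0, -3.5, 0, 0, 0, 0, 0, -3.5, 0, 0, 0, 0, 0, -2, 0, 0, 0])

```text
time_s: 14.57
eef_pos: [0.4776, 0.035, 0.1888]
tool_rot: [0.999, 0.044, 0.001, -0.0]
wrist_force: [0.6, 0.7, 0.7]
width: 0.997
```

```bash
python3 plan.py "[(.4915,-.2945,.185,10.8,9)]"; python3 look.py w7; python3 lids.py w7
```

```text
t 14.57 p [0.4776 0.035  0.1888] yaw 5.04 tilt 0.17 F [0.6 0.7 0.7] w 0.997
-> 0.4915 -0.2945 0.185 10.8
   [-0.168, 3.66, 0.042, 0.0, 0.0, -0.011]
   [-0.209, 3.658, 0.042, 0.0, 0.0, -0.011]
   [-0.25, 3.656, 0.042, 0.0, 0.0, -0.011]
   [-0.291, 3.653, 0.042, 0.0, 0.0, -0.011]
   [-0.332, 3.649, 0.042, 0.0, 0.0, -0.011]
   [-0.372, 3.645, 0.042, 0.0, 0.0, -0.011]
   [-0.413, 3.641, 0.042, 0.0, 0.0, -0.011]
   [-0.454, 3.636, 0.042, 0.0, 0.0, -0.011]
   [-0.494, 3.631, 0.042, 0.0, 0.0, -0.011]
[[0.996, 0.085, 0.026, 0.471], [0.089, -0.964, -0.25, 0.109], [0.004, 0.252, -0.968, 0.367], [0.0, 0.0, 0.0, 1.0]]
pale [280. 216.] [261, 196, 40, 40, 1233] top 0.0997 [477.   36.1] r 17.3
pale [281. 280.] [263, 262, 37, 38, 1106] top 0.0995 [482.9 -26.2] r 17.6
pale [[473.9, 65.7], [72.1, 263.0], 5.2]
```

Both jars stand centred, tops at 0.0995 as expected. Next is green.

arm_command(deltas=[-0.2, 3.65, 0, 0, 0, -0.011, -0.2, 3.65, 0, 0, 0, -0.011, -0.25, 3.65, 0, 0, 0, -0.011, -0.3, 3.65, 0, 0, 0, -0.011, -0.3, 3.65, 0, 0, 0, -0.011, -0.4, 3.65, 0, 0, 0, -0.011, -0.4, 3.65, 0, 0, 0, -0.011, -0.45, 3.65, 0, 0, 0, -0.012])

```text
time_s: 15.28
eef_pos: [0.4889, -0.2592, 0.1856]
tool_rot: [0.996, 0.089, 0.0, -0.0]
wrist_force: [1.0, 0.6, -0.6]
width: 1.0
```

arm_command(deltas=[-0.5, 3.6, 0, 0, 0, -0.012, 0, 0, 0, 0, 0, 0, 0, 0, 0, 0, 0, 0, 0, 0, 0, 0, 0, 0, 0, 0, 0, 0, 0, 0, 0, 0, 0, 0, 0, 0])

```text
time_s: 15.78
eef_pos: [0.4911, -0.2924, 0.1853]
tool_rot: [0.995, 0.096, 0.0, -0.0]
wrist_force: [-0.3, -0.3, -0.7]
width: 0.998
```

```bash
python3 plan.py "[(.4915,-.2945,.065,10.8,1)]"; python3 look.py w8; python3 lids.py w8
```

```text
t 15.78 p [ 0.4911 -0.2924  0.1853] yaw 10.99 tilt 0.03 F [-0.3 -0.3 -0.7] w 0.998
-> 0.4915 -0.2945 0.065 10.8
   [0.002, 0.212, 12.029, 0.0, 0.0, 0.003]
[[0.981, 0.185, 0.05, 0.477], [0.192, -0.95, -0.247, -0.22], [0.002, 0.252, -0.968, 0.364], [0.0, 0.0, 0.0, 1.0]]
dark [282. 225.] [261, 203, 42, 44, 1480] top 0.1146 [ 491.7 -294.9] r 17.4
dark [277. 284.] [257, 262, 39, 43, 1307] top 0.1085 [ 498.3 -352. ] r 17.3
dark [[483.1, -263.2], [72.1, 262.5], 10.8]
```

arm_command(deltas=[0, 0.1, 3, 0, 0, 0, 0, 0, 3.5, 0, 0, 0, 0, 0, 3, 0, 0, 0, 0, 0, 1.5, 0, 0, 0, 0, 0, 1, 0, 0, 0, 0, 0, 0, 0, 0, 0, 0, 0, 0, 0, 0, 0, 0, 0, 0, 0, 0, 0])

```text
time_s: 16.5
eef_pos: [0.4916, -0.295, 0.0664]
tool_rot: [0.995, 0.095, 0.001, 0.0]
wrist_force: [0.8, -0.3, 0.3]
width: 1.0
```

arm_command(deltas=[0, 0, 0, 0, 0, 0, 0, 0, 0, 0, 0, 0, 0, 0, 0, 0, 0, 0, 0, 0, 0, 0, 0, 0, 0, 0, 0, 0, 0, 0, 0, 0, 0, 0, 0, 0, 0, 0, 0, 0, 0, 0, 0, 0, 0, 0, 0, 0], claw=0.3)

```text
time_s: 17.17
eef_pos: [0.4908, -0.2948, 0.0651]
tool_rot: [0.995, 0.095, -0.0, 0.0]
wrist_force: [1.0, 0.0, 0.4]
width: 0.468
```

arm_command(deltas=[0, 0, 0, 0, 0, 0, 0, 0, 0, 0, 0, 0, 0, 0, 0, 0, 0, 0, 0, 0, 0, 0, 0, 0])

```text
time_s: 17.5
eef_pos: [0.4909, -0.2948, 0.0651]
tool_rot: [0.995, 0.095, 0.0, 0.0]
wrist_force: [0.6, -0.1, 0.5]
width: 0.424
```

```bash
python3 plan.py "[]"
```

```text
t 17.5 p [ 0.4909 -0.2948  0.0651] yaw 10.89 tilt 0.01 F [ 0.6 -0.1  0.5] w 0.424
```

arm_command(deltas=[0, 0, -1, 0, 0, 0, 0, 0, -3, 0, 0, 0, 0, 0, -3.5, 0, 0, 0, 0, 0, -3.5, 0, 0, 0, 0, 0, -1.5, 0, 0, 0, 0, 0, 0, 0, 0, 0])

```text
time_s: 18.0
eef_pos: [0.492, -0.2958, 0.1942]
tool_rot: [0.996, 0.095, 0.002, 0.001]
wrist_force: [0.4, -0.9, -0.2]
width: 0.424
```

arm_command(deltas=[0.55, -3.9, 0, 0, 0, 0.01, 0.5, -3.9, 0, 0, 0, 0.01, 0.45, -3.9, 0, 0, 0, 0.01, 0.4, -3.9, 0, 0, 0, 0.01, 0.4, -3.9, 0, 0, 0, 0.01, 0.35, -3.9, 0, 0, 0, 0.01, 0.3, -3.9, 0, 0, 0, 0.01, 0.3, -3.9, 0, 0, 0, 0.01])

```text
time_s: 18.67
eef_pos: [0.4737, 0.0204, 0.1898]
tool_rot: [0.999, 0.055, -0.0, -0.0]
wrist_force: [1.6, -0.3, -0.2]
width: 0.422
```

arm_command(deltas=[0.25, -3.9, 0, 0, 0, 0.01, 0.2, -3.9, 0, 0, 0, 0.01, 0, 0, 0, 0, 0, 0, 0, 0, 0, 0, 0, 0, 0, 0, 0, 0, 0, 0, 0, 0, 0, 0, 0, 0, 0, 0, 0, 0, 0, 0])

```text
time_s: 19.25
eef_pos: [0.4711, 0.0954, 0.19]
tool_rot: [0.999, 0.044, -0.0, 0.0]
wrist_force: [-0.1, 0.3, -1.2]
width: 0.422
```

```bash
python3 plan.py "[(.4712,.0964,.069,5.15,1)]"
```

```text
t 19.25 p [0.4711 0.0954 0.19  ] yaw 5.04 tilt 0.02 F [-0.1  0.3 -1.2] w 0.422
-> 0.4712 0.0964 0.069 5.15
   [0.023, -0.096, 12.098, 0.0, 0.0, -0.002]
```

arm_command(deltas=[0, 0, 3, 0, 0, 0, 0, 0, 3.5, 0, 0, 0, 0, 0, 3, 0, 0, 0, 0, 0, 1.5, 0, 0, 0, 0, 0, 0.9, 0, 0, 0, 0, 0, 0.2, 0, 0, 0, 0, 0, 0, 0, 0, 0, 0, 0, 0, 0, 0, 0])

```text
time_s: 19.92
eef_pos: [0.4717, 0.0965, 0.07]
tool_rot: [0.999, 0.045, 0.001, -0.0]
wrist_force: [0.5, -0.1, -1.0]
width: 0.426
```

arm_command(deltas=[0, 0, 0.2, 0, 0, 0, 0, 0, 0.2, 0, 0, 0, 0, 0, 0.1, 0, 0, 0, 0, 0, 0.05, 0, 0, 0, 0, 0, 0, 0, 0, 0, 0, 0, 0, 0, 0, 0])

```text
time_s: 20.42
eef_pos: [0.4711, 0.0966, 0.0636]
tool_rot: [0.999, 0.045, 0.0, 0.0]
wrist_force: [0.3, 0.2, -1.2]
width: 0.419
```

arm_command(deltas=[0, 0, 0.1, 0, 0, 0, 0, 0, 0.03, 0, 0, 0, 0, 0, 0, 0, 0, 0, 0, 0, 0, 0, 0, 0])

```text
time_s: 20.75
eef_pos: [0.4711, 0.0966, 0.0623]
tool_rot: [0.999, 0.045, 0.0, 0.0]
wrist_force: [0.1, -0.0, -1.5]
width: 0.426
```

arm_command(deltas=[0, 0, 0.03, 0, 0, 0, 0, 0, 0, 0, 0, 0, 0, 0, 0, 0, 0, 0])

```text
time_s: 21.0
eef_pos: [0.4711, 0.0966, 0.0621]
tool_rot: [0.999, 0.045, 0.0, -0.0]
wrist_force: [-0.6, -0.9, 3.5]
width: 0.424
```

Light contact (3.5 N). Releasing.

arm_command(deltas=[0, 0, 0, 0, 0, 0, 0, 0, 0, 0, 0, 0, 0, 0, 0, 0, 0, 0, 0, 0, 0, 0, 0, 0, 0, 0, 0, 0, 0, 0, 0, 0, 0, 0, 0, 0, 0, 0, -0.8, 0, 0, 0], claw=1)

```text
time_s: 21.58
eef_pos: [0.4704, 0.0964, 0.0693]
tool_rot: [0.999, 0.045, -0.001, 0.0]
wrist_force: [-0.4, 0.1, 0.2]
width: 0.885
```

arm_command(deltas=[0, 0, -3.5, 0, 0, 0, 0, 0, -3.5, 0, 0, 0, 0, 0, -3.5, 0, 0, 0, 0, 0, -1.5, 0, 0, 0])

```text
time_s: 21.92
eef_pos: [0.4723, 0.0964, 0.1943]
tool_rot: [0.999, 0.045, 0.002, -0.001]
wrist_force: [-0.3, -0.1, 1.2]
width: 0.999
```

```bash
python3 plan.py "[(.4983,-.352,.185,10.8,11)]"; python3 look.py w9; python3 lids.py w9
```

```text
t 21.92 p [0.4723 0.0964 0.1943] yaw 5.1 tilt 0.23 F [-0.3 -0.1  1.2] w 0.999
-> 0.4983 -0.352 0.185 10.8
   [-0.127, 4.081, 0.084, 0.0, 0.0, -0.009]
   [-0.164, 4.08, 0.084, 0.0, 0.0, -0.009]
   [-0.201, 4.078, 0.084, 0.0, 0.0, -0.009]
   [-0.238, 4.076, 0.084, 0.0, 0.0, -0.009]
   [-0.275, 4.074, 0.084, 0.0, 0.0, -0.009]
   [-0.312, 4.071, 0.084, 0.0, 0.0, -0.009]
   [-0.348, 4.068, 0.084, 0.0, 0.0, -0.009]
   [-0.385, 4.065, 0.084, 0.0, 0.0, -0.009]
   [-0.422, 4.061, 0.084, 0.0, 0.0, -0.009]
   [-0.458, 4.057, 0.084, 0.0, 0.0, -0.009]
   [-0.495, 4.053, 0.084, 0.0, 0.0, -0.009]
[[0.996, 0.086, 0.027, 0.465], [0.09, -0.964, -0.25, 0.17], [0.005, 0.251, -0.968, 0.373], [0.0, 0.0, 0.0, 1.0]]
dark [[462.4, -152.9], [71.9, 43.4], 12.0]
pale [280. 218.] [260, 198, 40, 42, 1348] top 0.1116 [471.   96.3] r 17.5
pale [280. 277.] [262, 258, 37, 38, 1076] top 0.0996 [477.   36.2] r 17.5
pale [[473.1, 74.1], [72.0, 247.6], 5.1]
```

Green stands well. Now yellow.

arm_command(deltas=[-0.15, 4.05, 0, 0, 0, -0.009, -0.15, 4.05, 0, 0, 0, -0.009, -0.2, 4.05, 0, 0, 0, -0.009, -0.25, 4.05, 0, 0, 0, -0.009, -0.3, 4.05, 0, 0, 0, -0.009, -0.3, 4.05, 0, 0, 0, -0.009, -0.35, 4.05, 0, 0, 0, -0.009, -0.4, 4.05, 0, 0, 0, -0.009])

```text
time_s: 22.63
eef_pos: [0.4892, -0.2295, 0.1903]
tool_rot: [0.997, 0.081, 0.0, -0.0]
wrist_force: [1.3, 0.8, 0.8]
width: 1.0
```

arm_command(deltas=[-0.4, 4.1, 0, 0, 0, -0.009, -0.45, 4.1, 0, 0, 0, -0.009, -0.5, 4.1, 0, 0, 0, -0.009, 0, 0, 0, 0, 0, 0, 0, 0, 0, 0, 0, 0, 0, 0, 0, 0, 0, 0, 0, 0, 0, 0, 0, 0, 0, 0, 0, 0, 0, 0])

```text
time_s: 23.3
eef_pos: [0.4977, -0.3496, 0.1902]
tool_rot: [0.995, 0.095, 0.0, -0.0]
wrist_force: [0.5, -0.6, -0.6]
width: 0.996
```

```bash
python3 plan.py "[(.4983,-.352,.060,10.8,1)]"; python3 look.py w10; python3 lids.py w10
```

```text
t 23.3 p [ 0.4977 -0.3496  0.1902] yaw 10.95 tilt 0.04 F [ 0.5 -0.6 -0.6] w 0.996
-> 0.4983 -0.352 0.06 10.8
   [0.008, 0.248, 13.019, 0.0, 0.0, 0.003]
[[0.982, 0.184, 0.05, 0.484], [0.191, -0.95, -0.247, -0.277], [0.002, 0.252, -0.968, 0.369], [0.0, 0.0, 0.0, 1.0]]
dark [281. 222.] [262, 201, 40, 42, 1329] top 0.1086 [ 498.4 -352.3] r 17.4
dark [[485.7, -276.6], [72.0, 235.6], 10.8]
```

arm_command(deltas=[0, 0.15, 3, 0, 0, 0, 0, 0, 3.5, 0, 0, 0, 0, 0, 3.5, 0, 0, 0, 0, 0, 2, 0, 0, 0, 0, 0, 1, 0, 0, 0, 0, 0, 0, 0, 0, 0, 0, 0, 0, 0, 0, 0, 0, 0, 0, 0, 0, 0])

```text
time_s: 24.02
eef_pos: [0.4983, -0.353, 0.0617]
tool_rot: [0.996, 0.095, 0.001, 0.001]
wrist_force: [-0.2, 0.5, -0.3]
width: 0.997
```

arm_command(deltas=[0, 0, 0, 0, 0, 0, 0, 0, 0, 0, 0, 0, 0, 0, 0, 0, 0, 0, 0, 0, 0, 0, 0, 0, 0, 0, 0, 0, 0, 0, 0, 0, 0, 0, 0, 0, 0, 0, 0, 0, 0, 0, 0, 0, 0, 0, 0, 0], claw=0.3)

```text
time_s: 24.68
eef_pos: [0.4974, -0.3526, 0.06]
tool_rot: [0.996, 0.094, -0.0, 0.0]
wrist_force: [-0.1, -0.8, -0.4]
width: 0.465
```

arm_command(deltas=[0, 0, 0, 0, 0, 0, 0, 0, 0, 0, 0, 0, 0, 0, 0, 0, 0, 0, 0, 0, 0, 0, 0, 0])

```text
time_s: 25.02
eef_pos: [0.4974, -0.3526, 0.06]
tool_rot: [0.996, 0.094, 0.0, 0.0]
wrist_force: [0.7, 0.4, -0.0]
width: 0.421
```

```bash
python3 plan.py "[(.4983,-.352,.195,10.8,1),(.4656,.1581,.195,5.15,13)]"
```

```text
t 25.02 p [ 0.4974 -0.3526  0.06  ] yaw 10.83 tilt 0.01 F [ 0.7  0.4 -0. ] w 0.421
-> 0.4983 -0.352 0.195 10.8
   [0.096, -0.045, -13.496, 0.0, 0.0, 0.0]
-> 0.4656 0.1581 0.195 5.15
   [0.488, -3.901, -0.0, 0.0, 0.0, 0.008]
   [0.459, -3.905, -0.0, 0.0, 0.0, 0.008]
   [0.429, -3.908, -0.0, 0.0, 0.0, 0.008]
   [0.399, -3.912, -0.0, 0.0, 0.0, 0.008]
   [0.37, -3.914, -0.0, 0.0, 0.0, 0.008]
   [0.34, -3.917, -0.0, 0.0, 0.0, 0.008]
   [0.31, -3.92, -0.0, 0.0, 0.0, 0.008]
   [0.28, -3.922, -0.0, 0.0, 0.0, 0.008]
   [0.251, -3.924, -0.0, 0.0, 0.0, 0.008]
   [0.221, -3.926, -0.0, 0.0, 0.0, 0.008]
   [0.191, -3.927, -0.0, 0.0, 0.0, 0.008]
   [0.161, -3.929, -0.0, 0.0, 0.0, 0.008]
   [0.132, -3.93, -0.0, 0.0, 0.0, 0.008]
```

arm_command(deltas=[0, 0, -1, 0, 0, 0, 0, 0, -3, 0, 0, 0, 0, 0, -3.5, 0, 0, 0, 0, 0, -3.5, 0, 0, 0, 0, 0, -2.5, 0, 0, 0, 0, 0, 0, 0, 0, 0])

```text
time_s: 25.52
eef_pos: [0.4986, -0.3542, 0.2007]
tool_rot: [0.996, 0.094, 0.003, 0.002]
wrist_force: [0.8, -1.1, -0.7]
width: 0.424
```

arm_command(deltas=[0.5, -3.9, 0, 0, 0, 0.008, 0.45, -3.9, 0, 0, 0, 0.008, 0.45, -3.9, 0, 0, 0, 0.008, 0.4, -3.9, 0, 0, 0, 0.008, 0.4, -3.9, 0, 0, 0, 0.008, 0.35, -3.9, 0, 0, 0, 0.008, 0.3, -3.9, 0, 0, 0, 0.008, 0.3, -3.9, 0, 0, 0, 0.008])

```text
time_s: 26.18
eef_pos: [0.4776, -0.0378, 0.195]
tool_rot: [0.998, 0.062, -0.0, -0.0]
wrist_force: [0.5, -0.7, -0.9]
width: 0.42
```

arm_command(deltas=[0.25, -3.9, 0, 0, 0, 0.008, 0.2, -3.95, 0, 0, 0, 0.008, 0.2, -3.95, 0, 0, 0, 0.008, 0.15, -3.95, 0, 0, 0, 0.008, 0.15, -3.95, 0, 0, 0, 0.006, 0, 0, 0, 0, 0, 0, 0, 0, 0, 0, 0, 0, 0, 0, 0, 0, 0, 0])

```text
time_s: 26.85
eef_pos: [0.4663, 0.1567, 0.1949]
tool_rot: [0.999, 0.043, -0.0, 0.0]
wrist_force: [-1.1, -1.4, -1.1]
width: 0.426
```

arm_command(deltas=[0, 0, 0, 0, 0, 0, 0, 0, 0, 0, 0, 0, 0, 0, 0, 0, 0, 0, 0, 0, 0, 0, 0, 0])

```text
time_s: 27.18
eef_pos: [0.4666, 0.1568, 0.195]
tool_rot: [0.999, 0.043, 0.0, -0.0]
wrist_force: [0.6, 0.3, -1.0]
width: 0.425
```

```bash
python3 plan.py "[(.4656,.1581,.064,5.15,1)]"
```

```text
t 27.18 p [0.4666 0.1568 0.195 ] yaw 4.92 tilt 0.0 F [ 0.6  0.3 -1. ] w 0.425
-> 0.4656 0.1581 0.064 5.15
   [-0.088, -0.142, 13.103, 0.0, 0.0, -0.004]
```

Contact is expected near TCP z = 0.0570.

arm_command(deltas=[-0.1, -0.15, 3.5, 0, 0, 0, 0, 0, 3.5, 0, 0, 0, 0, 0, 3.5, 0, 0, 0, 0, 0, 1.5, 0, 0, 0, 0, 0, 0.9, 0, 0, 0, 0, 0, 0.2, 0, 0, 0, 0, 0, 0, 0, 0, 0, 0, 0, 0, 0, 0, 0])

```text
time_s: 27.85
eef_pos: [0.4661, 0.1589, 0.0651]
tool_rot: [0.999, 0.043, 0.001, -0.0]
wrist_force: [-0.6, -1.0, -1.3]
width: 0.423
```

arm_command(deltas=[0, 0, 0.2, 0, 0, 0, 0, 0, 0.2, 0, 0, 0, 0, 0, 0.1, 0, 0, 0, 0, 0, 0.05, 0, 0, 0, 0, 0, 0, 0, 0, 0, 0, 0, 0, 0, 0, 0])

```text
time_s: 28.35
eef_pos: [0.4654, 0.1588, 0.0585]
tool_rot: [0.999, 0.044, 0.0, 0.0]
wrist_force: [-0.2, -0.9, -1.8]
width: 0.423
```

arm_command(deltas=[0, 0, 0.1, 0, 0, 0, 0, 0, 0.03, 0, 0, 0, 0, 0, 0, 0, 0, 0, 0, 0, 0, 0, 0, 0])

```text
time_s: 28.68
eef_pos: [0.4654, 0.1587, 0.0572]
tool_rot: [0.999, 0.043, -0.0, 0.0]
wrist_force: [0.2, -0.0, -1.0]
width: 0.421
```

arm_command(deltas=[0, 0, 0.03, 0, 0, 0, 0, 0, 0, 0, 0, 0, 0, 0, 0, 0, 0, 0])

```text
time_s: 28.93
eef_pos: [0.4654, 0.1588, 0.057]
tool_rot: [0.999, 0.043, 0.0, -0.0]
wrist_force: [-0.5, -0.8, 2.6]
width: 0.423
```

Light contact (2.6 N). Releasing and retreating up and back to the left-front.

arm_command(deltas=[0, 0, 0, 0, 0, 0, 0, 0, 0, 0, 0, 0, 0, 0, 0, 0, 0, 0, 0, 0, 0, 0, 0, 0, 0, 0, 0, 0, 0, 0, 0, 0, 0, 0, 0, 0, 0, 0, -0.8, 0, 0, 0], claw=1)

```text
time_s: 29.52
eef_pos: [0.4647, 0.1585, 0.0642]
tool_rot: [0.999, 0.044, -0.001, 0.0]
wrist_force: [-0.4, -0.7, -0.2]
width: 0.888
```

arm_command(deltas=[0, 0, -3.5, 0, 0, 0, 0, 0, -3.5, 0, 0, 0, 0, 0, -3.5, 0, 0, 0, 0, 0, -2.5, 0, 0, 0, -0.5, -3, 0, 0, 0, 0, -0.5, -3, 0, 0, 0, 0, 0, 0, 0, 0, 0, 0, 0, 0, 0, 0, 0, 0])

```text
time_s: 30.18
eef_pos: [0.4497, 0.2188, 0.1953]
tool_rot: [0.999, 0.045, 0.0, -0.0]
wrist_force: [1.1, -1.1, -1.4]
width: 0.998
```

arm_command(deltas=[0, 0, 0, 0, 0, 0, 0, 0, 0, 0, 0, 0, 0, 0, 0, 0, 0, 0, 0, 0, 0, 0, 0, 0])

```text
time_s: 30.52
eef_pos: [0.4504, 0.2169, 0.1949]
tool_rot: [0.999, 0.043, -0.0, 0.0]
wrist_force: [-0.3, 0.4, -1.3]
width: 1.001
```

```bash
python3 plan.py "[]"; python3 look.py w11; python3 lids.py w11; python3 - <<'E'
from workcell import get_image
from h import *
d=get_image("scene");cv2.imwrite("pics/scene1.png",d["pixels"][...,::-1])
for D in(np.load("scene0.npz"),d):
    P=cloud(D);m=(P[...,2]>.03)&(P[...,2]<.05)&(P[...,0]>.64)&(P[...,0]<.73)&(P[...,1]>-.28)&(P[...,1]<-.19);print('timer',m.sum(),P[m].mean(0).round(4))
E
```

```text
t 30.52 p [0.4504 0.2169 0.1949] yaw 4.91 tilt 0.01 F [-0.3  0.4 -1.3] w 1.001
[[0.996, 0.083, 0.023, 0.444], [0.087, -0.964, -0.251, 0.291], [0.001, 0.252, -0.968, 0.373], [0.0, 0.0, 0.0, 1.0]]
pale [292. 277.] [274, 257, 37, 40, 1198] top 0.1056 [465.6 158.9] r 17.7
pale [292. 381.] [276, 366, 33, 28, 792] top 0.0993 [477.1  37.1] r 17.3
pale [[472.6, 81.2], [72.0, 234.9], 5.1]
timer 351 [ 0.6892 -0.2356  0.0363]
timer 353 [ 0.6893 -0.2355  0.0361]
```

View pics/scene1.png

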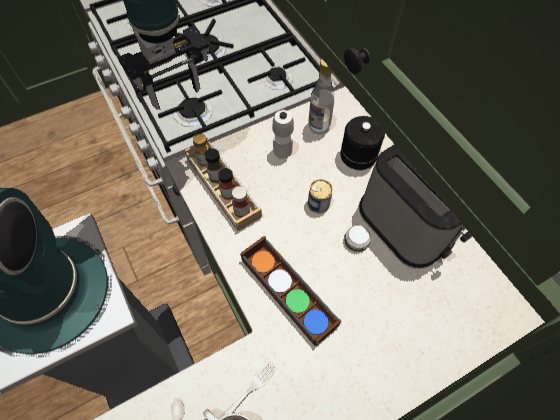

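View pics/w11.png

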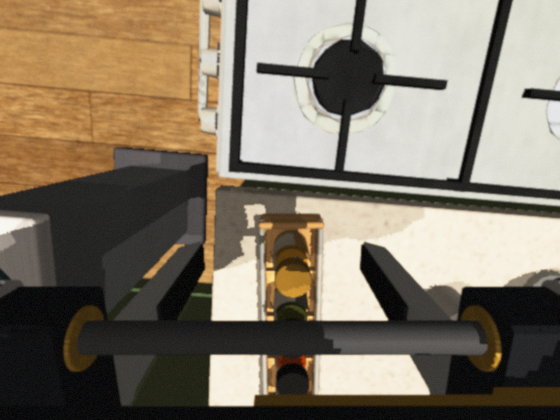

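The final scene view shows the pale rack holding, left to right, yellow (200,145), green (213,158), red (226,178) and rust (240,198), all upright. The dark rack's pads are bare: orange, white, green, blue from left to right. The timer is unmoved at (357,238), and the arm is clear.

```bash
python3 -c "
from workcell import job_done;print(job_done())"
```

```text
the job is handed in; nothing more can be done
None
```

All four jars are in the pale rack in reverse order and released: from left to right yellow, green, red, rust (the dark rack ran rust, red, green, yellow). The job was handed in at about 31 s.

- **Position:** each jar measured within about 1.5 mm of its bay centre. The lid heights (0.0995, 0.0996, 0.112 and 0.106 m) match jars standing upright on the bay floor. Green and rust were last measured by the wrist camera just before the final jar went in. The last scene picture shows all four upright.
- **Gentleness:** set-down contact was 2.6–5 N for three jars. Rust was pressed at about 18 N for a moment, and I eased it off before releasing.
- **Timer:** it did not move; before and after readings agree to 0.1 mm in plan.
- **Disagreement:** the scene camera put things about 4 mm further right (lower y) than the side and wrist cameras did. I used the side and wrist values.

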